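# Open the push-catch crockery cupboard

### The job

Open the small handleless cupboard so that the plates can be taken out: press its closed mint-green door in over the push catch, at the top corner away from the hinges, let go so that the catch springs the door ajar, then put a finger behind the door and swing it wide open, at least square to the cupboard. Only press and push with the fingers: do not pinch the door, and do not disturb the bowl, the plate, the mug on the table or the jar on the cupboard.

Things in the scene. Friction and masses are not known exactly. Their poses are not given: they have to be found in the camera images.
- cupboard: Handleless light-oak worktop cupboard screwed to the table, 180 mm deep, 280 wide, 260 high, 16 mm panels. Origin: centre of its underside. Its x axis points from front to back (the door side looks along -x), its y axis along the front from the hinged to the free side, z up. Carcass front edge at x = -90 mm. Its flat top is clear along the door; the jar stands at the back.
- door (a joint): Hinge angle in rad: 0 closed, -0.015 pressed in as far as it goes; grows as the free edge swings out of the front (-x of the cupboard), 1.57 square to it, stop at 1.8. Slight friction (0.08 N m), no closing spring: the door stays where it is left. The door is a flat panel 276 mm wide, 256 high (2 to 258 mm above the table), 16 thick, 0.7 kg (give or take a quarter).
- catch (a joint): Push-catch plunger, in m: 0 latched; -0.0035 pushed to its stop by pressing the door, which unlatches it; when the door is let go it springs out to 0.045 and pushes the door ajar to 0.2 to 0.3 rad (free edge about 60 mm out). Black 10 mm rod under the top panel, hidden when closed, 225 mm from the hinge axis, 228 mm above the table. Takes about 6 N at the press spot, more nearer the hinges.
- press_spot (a point): Point on the door's outer (mint) face straight in front of the catch: 51 mm from the free edge, 30 mm below the door's top edge. It moves with the door. Press towards the cupboard, along the cupboard's +x.
- door_corner (a point): Top corner of the door's free edge, on the white back face, 258 mm above the table; it moves with the door.
- door_hinge (a point): Top end of the vertical hinge axis, 258 mm above the table; it does not move. The axis lies in the plane of the door's back face, at x = -94 mm, y = -138 mm of the cupboard. Closed, the back face stands 4 mm in front of the carcass and the outer face lies at x = -110 mm.
- door_front: Outer 4 mm layer of the door, mint-green. Origin on the hinge axis at the lower edge of the door; at door angle 0 its axes are those of the cupboard; its y axis runs along the door to the free edge.
- door_back: Inner 4 mm layer of the door, white; same origin and axes as the outer layer. The back face is the plane x = 0.
- bowl: Loose steel mixing bowl, 230 mm across, 85 mm high; origin at the centre of its underside. Leave alone.
- plate: Loose dinner plate with a red rim, 260 mm across, 20 mm high; origin at the centre of its underside. Leave alone.
- mug: Loose blue mug, 80 mm across, 90 mm high, handle on its +y side; origin at the centre of its underside. Leave alone.
- jar: Loose glass jar with a yellow lid, 64 mm across, 80 mm high, standing on top of the cupboard; origin at the centre of its underside. Leave alone.

How it is judged (in metres and radians):
On the way, in this order (a step that is already met when the one before it is completed fails the run):
1. the door is pressed in to work the catch (value of joint catch below -0.0015 m), for 0.02 s.
2. the door is let go and the catch has sprung it ajar (value of joint catch above 0.035 m and value of joint door above 0.12 rad and contact force between the fingers and door_back below 0.1 N and contact force between the fingers and door_front below 0.1 N), for 0.1 s.
3. the door is pushed open from behind (value of joint door above 0.6 rad and contact force between the fingers and door_back above 0.1 N), for 0.02 s.
At the end, for the whole second after the job is handed in: The door stands still at 1.45 rad or more from closed (square to the cupboard, less 7 degrees), the catch's plunger is out (more than 35 mm), and bowl, plate, mug and jar stand within 20 mm of where they were, upright within 0.15 rad (value of joint door above 1.45 rad and velocity of joint door between -0.05 and 0.05 rad/s and value of joint catch above 0.035 m and distance of each of bowl, plate, mug, jar from where it was at the start of the episode below 0.02 m and angle between each of bowl, plate, mug, jar's own z axis and vertical below 0.15 rad); the robot touches nothing.
It fails at once if the door is pinched between the fingers (both its faces squeezed at once) (contact force between the fingers and door_front above 8 N and contact force between the fingers and door_back above 8 N).
It fails at once if a bystander is pushed, lifted or tipped (moved 20 mm or tilted 0.15 rad) (distance of any of bowl, plate, mug, jar from where it was at the start of the episode above 0.02 m or angle between any of bowl, plate, mug, jar's own z axis and vertical above 0.15 rad).
It also fails if it takes over 51 s, if anything falls off the work surface, if the arm or the gripper's body presses on something with over 40 N, if the wrist force passes 120 N, or if a joint passes its speed limit or range.

### The arm

A 6-joint arm with a two-finger parallel gripper is mounted at the origin on the work surface. World frame = base frame: x ahead of the robot, y to its left, z up, the work surface at z = 0. Lengths are in mm, angles in rad, forces in N, time in s.
With the tool pointing down it reaches from about 350 to 925 mm from the base axis. Payload 6.4 kg.
Tool frame: the origin (TCP) lies midway between the tips of the shut fingers; the grasp point (between the pads) lies behind it (ctrl.grasp_offset is the z of the grasp point in the tool frame, in mm); z points along the fingers, y is the direction in which the jaws open and shut (so a half turn about z gives the same grasp; the last joint's range is limited). The gripper opens to 85 mm and grips with 20 to 120 N. Pads are 22 mm wide; open, the fingers measure 114 mm over their backs; the gripper's body (76 mm by 85 mm) begins 54 mm behind the grasp point. The pads swing forward as they close: fully open they stand 13 mm farther back than shut.
Start: joints at [1.14, 0.245, 1.558, -0, 1.339, -0.174], TCP at [165.088, 628.697, 231.29] pointing down, gripper open.
Joint ranges: [-3.13, 3.13], [-1.02, 2.26], [0.13, 2.54], [-0.95, 4.09], [0.21, 2.88], [-2.74, 2.74]. Speed limits (rad/s): [2.57, 2.57, 3.14, 3.14, 3.14, 3.14].

### API

Orientations are given as [roll, pitch, yaw] about the fixed x, y, z axes, in that order (R = Rz(yaw) Ry(pitch) Rx(roll)).
In Python, from station import ctrl gives the robot as it stands.
- The arm moves only by the tool drive_tool, never from a script. Its argument "motion" is a list of rows, each a list of 7 numbers: the shift along the tool's x, y, z in cm, then the turn, a rotation vector about the tool's x, y, z in degrees, then the gripper command: -1 is shut, 1 is fully open, values between are in proportion. A call has 1 to 5 rows; each row shifts and turns the commanded pose from where the row before left it, along the tool's axes as they then stand; what a row does not reach is not made up. A row lasts 1/10 s, in which the tool goes at most 50 mm and 8.59 degrees, less where a joint would pass 70% of its speed; a pose out of reach is approached as far as the arm can. A call is refused whole if a number of a shift passes 5 or a number of a turn 8.59, either way. A call with a gripper value outside its range is refused whole. The fingers move at their own pace and stop on an object; the grip force is fixed at half the most. Time passes only in rows, so rows that do not move let the fingers close. It gives the time, the measured TCP pose, the force and the opening at its end, in the units of the state.
- ctrl.sense(): the state, without advancing time (a new reading comes with each control period).
- ctrl.snapshot(name): name is "scene" or "top" or "wrist"; returns (picture, depth): 420x560x3 uint8, blue, green, red; 420x560 float32, mm along the optical axis (not along the pixel's ray), 0 where there is no reading.
- ctrl.get_calibration(name): a dict with "vertical_fov" (degrees; the focal length in pixels is half the picture's height over the tangent of half this angle, whatever the lens; pixels are square), "cx", "cy" (the principal point, pixels), "k1" (the pictures are not rectified: a ray, as slopes to the right and down, at radius r is drawn at 1 + k1 r^2 times it, then the intrinsics apply), "origin" and "orientation" of the camera in the world. Camera axes: x right, y down, z forward; pixel columns grow to the right and rows downward; lengths in mm; the calibration is good to about 2 mm. A picture is of the moment at which its call begins: read the wrist's pose just before it. get_calibration takes no time and is no camera call; for the wrist camera it gives the pose at the moment of the call.
- ctrl.job_done(): hands the job in, once; it reports no verdict.
Trained networks look in the newest picture that a camera, given by its name, has taken for a name from the list of things; names that differ only in an ending like _2 or _b are one class to them, and where a whole thing is asked for, a point or a joint stands for the part that bears it (a point fixed in the world has none). Each returns a list of dicts, best first, with "confidence" (0 to 1); they miss things now and then, are a little off and sometimes report something else, mostly with a low value. They report only what shows in the picture. A call takes as long as a camera call.
- ctrl.boxes_of(camera, label): "position" ([row, column] as shares, 0 to 1, of the picture: columns of its width, rows of its height, amid what is visible of it).
- ctrl.cut_out(camera, label): "region" (420x560 bool, what is visible of it) and "position" ([row, column] as shares, 0 to 1, of the picture: columns of its width, rows of its height, amid what is visible of it).
- ctrl.tip_of(camera, label): "position" ([row, column] as shares, 0 to 1, of the picture: columns of its width, rows of its height: a listed point, or the origin of a listed thing).
The state is a dict: "clock": time; "q": joint angles; "joint_velocities": joint speeds; "effort": joint torques, N m; "tool_pos": TCP position; "tool_rot": TCP orientation; "wrist_force": force on the tool from outside, world axes, zero at the start; "moment": the same for the moment, N m; "grip_width": opening from 0.0 (shut) to 1.0 (fully open).
Only numpy, scipy, OpenCV 4.12 (cv2) and the standard library are available. Lean on these libraries where they do the work, as an engineer would, in place of code of your own. Each camera call takes 0.05 s, during which the arm holds its last target. There are 200 camera calls.

## Working session

There is one attempt and no reset: what is moved stays moved. The work goes in short steps, Python scripts to look and compute and a tool call to move; the robot and the scene stay as the last step left them, time stands still between calls to the robot, and variables do not carry over. Pictures are saved under pics/ and viewed, about 8 in all and at most 12, crops included, and the job is handed in when it is done.

Besides the shell and the picture viewer there is one more tool, called after ">>>" as name(argument=value, ...), one argument or row to a line, values as JSON. drive_tool: Moves the arm, as the interface text tells. Its arguments: {"type":"object","properties":{"motion":{"type":"array","items":{"type":"array","items":{"type":"number"}}}},"required":["motion"]}

```bash
ls; mkdir -p pics
cat > h.py <<'E'
import numpy as np, cv2
from station import ctrl
from scipy.spatial.transform import Rotation as R
def cam(n):
    c=ctrl.get_calibration(n); f=210/np.tan(np.radians(c["vertical_fov"])/2)
    return c,f
def rot(o): 
    o=np.array(o,float)
    return o if o.shape==(3,3) else R.from_euler('xyz',o).as_matrix()
def px2w(n,uv,z,):
    # uv Nx2 (col,row), z depth
    c,f=cam(n); uv=np.atleast_2d(np.array(uv,float)); d=(uv-[c["cx"],c["cy"]])/f
    s=d.copy()
    for _ in range(20): s=d/(1+c["k1"]*(s**2).sum(1,keepdims=True))
    p=np.c_[s,np.ones(len(s))]*np.reshape(z,(-1,1))
    return p@rot(c["orientation"]).T+np.array(c["origin"])
E
python3 - <<'E'
from h import *
for n in("scene","top"):
    p,d=ctrl.snapshot(n); cv2.imwrite(f"pics/{n}0.png",p); np.save(f"pics/{n}0.npy",d)
    print(n,ctrl.get_calibration(n))
    for l in("press_spot","door_corner","door_hinge","cupboard","bowl","plate","mug","jar"):
        r=ctrl.tip_of(n,l)[:1]
        for t in r:
            print(l,[round(x*y,1) for x,y in zip(t["position"],(420,560))],round(t["confidence"],2))
    for l in("door_front",):
        for t in ctrl.cut_out(n,l)[:1]:
            m=t["region"]&(d>0); ys,xs=np.nonzero(m)
            w=px2w(n,np.c_[xs,ys],d[m]); np.save(f"pics/{n}_door.npy",w)
            mu=np.median(w,0); print(len(w),mu,np.percentile(w,[2,98],axis=0))
            u,s,v=np.linalg.svd(w-w.mean(0),full_matrices=False); print("normal",v[2],s)
print(ctrl.sense())
E
```

```text
pics
scene {'vertical_fov': 51.96325670565636, 'cx': 282.1014334860073, 'cy': 211.20525880689655, 'k1': 0.046755975844403004, 'origin': array([1186.65292951,  166.23475125, 1024.7337447 ]), 'orientation': array([-2.50978074, -0.00944381,  1.74061712])}
press_spot [183.9, 130.0] 0.76
door_corner [182.8, 98.6] 0.79
door_hinge [138.2, 209.9] 0.82
cupboard [199.3, 162.8] 0.89
bowl [297.4, 399.4] 0.85
plate [212.3, 406.1] 0.87
mug [325.2, 275.0] 0.75
jar [114.5, 163.8] 0.96
6904 [ 551.37952195 -237.12311701  149.36203412] [[ 454.2994469  -325.53820767    8.81000893]
 [ 635.79397611 -134.60508731  256.22708943]]
normal [-0.72262861 -0.69123531  0.00127764] [6626.16842532 6144.19182349  185.93645023]
top {'vertical_fov': 48.88060390608204, 'cx': 271.9961745867042, 'cy': 215.32297893415105, 'k1': -0.1345789275650855, 'origin': array([ 385.59792311,   42.05496227, 1622.92494245]), 'orientation': array([-3.02586126e+00,  6.65305860e-04, -1.58031146e+00])}
press_spot [197.1, 379.4] 0.74
door_corner [187.4, 401.3] 0.84
door_hinge [253.1, 334.1] 0.93
bowl [191.1, 176.9] 0.64
plate [272.8, 167.4] 
[... 259 characters left out ...]
743491   15.41771587]
{'clock': 1.0, 'q': array([ 1.13989623e+00,  2.45095503e-01,  1.55778861e+00,  1.04121876e-05,
        1.33869067e+00, -1.74094519e-01]), 'joint_velocities': array([-0.00074273,  0.00162664,  0.00023571, -0.00014566, -0.00094235,
       -0.00092303]), 'effort': array([ 7.51013122e-04, -4.29518580e+01, -3.26433635e+01, -6.19387242e-05,
        3.49281954e-04, -1.45149450e-06]), 'tool_pos': array([165.09119726, 628.70447628, 231.299266  ]), 'tool_rot': array([ 3.14157329e+00, -6.88335813e-06,  2.88478468e+00]), 'wrist_force': array([-0.01406347, -0.20266148,  0.82964178]), 'moment': array([2.12273896e-06, 3.19338224e-02, 2.90034519e-02]), 'grip_width': 1.0009344462603769}
```

```bash
cat >> h.py <<'E'
def ray(n,uv,z0):
    c,_=cam(n); o=np.array(c["origin"]); p=px2w(n,uv,[1.0])[0]; d=p-o
    return o+d*(z0-o[2])/d[2]
E
python3 - <<'E'
from h import *
P={"scene":dict(press=(130,183.9,228),corner=(98.6,182.8,258),hinge=(209.9,138.2,258),bowl=(399.4,297.4,0),plate=(406.1,212.3,0),mug=(275,325.2,0),jar=(163.8,114.5,260)),
"top":dict(press=(379.4,197.1,228),corner=(401.3,187.4,258),hinge=(334.1,253.1,258),bowl=(176.9,191.1,0),plate=(167.4,272.8,0),mug=(261.2,156.8,0),jar=(382.3,267.5,260))}
for n in P:
    for k,(u,v,z) in P[n].items(): print(n,k,ray(n,(u,v),z).round(0))
for n in("scene","top"):
    w=np.load(f"pics/{n}_door.npy"); 
    for _ in range(4):
        m=np.median(w,0);u,s,v=np.linalg.svd(w-w.mean(0),full_matrices=False); e=(w-w.mean(0))@v[2]; w=w[abs(e)<max(3,2*np.std(e))]
    a=np.arctan2(v[2][1],v[2][0]); print(n,v[2],np.degrees(a),w.mean(0)@v[2],len(w))
a=cv2.imread("pics/scene0.png");b=cv2.imread("pics/top0.png")
cv2.imwrite("pics/both.png",cv2.resize(np.vstack([a,b]),(450,600*450//450)) if 0 else cv2.resize(np.hstack([a,b]),(800,300)))
E
```

```text
scene press [ 595. -295.  228.]
scene corner [ 627. -348.  258.]
scene hinge [ 441. -138.  258.]
scene bowl [663. 392.   0.]
scene plate [386. 409.   0.]
scene mug [792.  91.   0.]
scene jar [ 380. -277.  260.]
top press [ 601. -289.  228.]
top corner [ 626. -351.  258.]
top hinge [ 430. -141.  258.]
top bowl [665. 381.   0.]
top plate [374. 411.   0.]
top mug [787.  78.   0.]
top jar [ 386. -283.  260.]
scene [-0.72269931 -0.69116179  0.00104434] -136.27782515915038 -234.46931564570528 6610
top [-0.72736543 -0.68622246 -0.00618589] -136.66714326984282 -236.00040512538175 357
```

View pics/scene0.png

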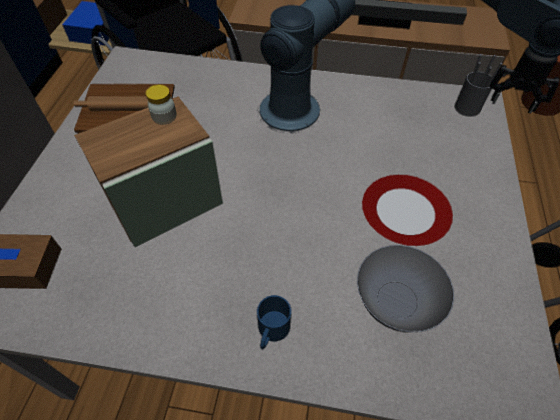

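View pics/top0.png

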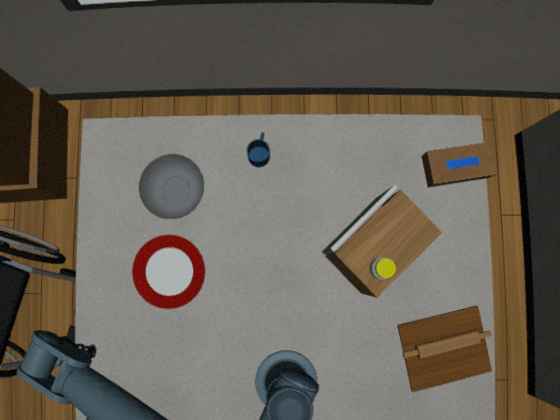

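```bash
cat >> h.py <<'E'
YAW=np.radians(43.5); N=np.array([np.cos(YAW),np.sin(YAW),0]); C=np.array([np.sin(YAW),-np.cos(YAW),0])
def plan(goal,n,nt):
    s=ctrl.sense(); p=np.array(s["tool_pos"]); r=R.from_euler('xyz',s["tool_rot"]); g=R.from_euler('xyz',[np.pi,0,YAW])
    rv=(r.inv()*g).as_rotvec(); print("rv deg",np.degrees(rv))
    st=(goal-p)/n
    for i in range(n):
        t=min(i,nt); rr=r*R.from_rotvec(rv*t/nt)
        print((rr.inv().apply(st)/10).round(2).tolist(), (np.degrees(rv)/nt).round(2).tolist() if i<nt else 0)
E
python3 - <<'E'
from h import *
print(ctrl.grasp_offset)
plan(300*N+628*C+[0,0,300],25,15)
E
```

```text
-18.700000000000003
rv deg [ 2.37248688e-04 -1.41233538e-03  1.21785987e+02]
[-2.77, -2.9, -0.27] [0.0, -0.0, 8.12]
[-3.15, -2.48, -0.27] [0.0, -0.0, 8.12]
[-3.47, -2.01, -0.27] [0.0, -0.0, 8.12]
[-3.72, -1.5, -0.27] [0.0, -0.0, 8.12]
[-3.89, -0.96, -0.27] [0.0, -0.0, 8.12]
[-3.99, -0.4, -0.27] [0.0, -0.0, 8.12]
[-4.01, 0.16, -0.27] [0.0, -0.0, 8.12]
[-3.94, 0.73, -0.27] [0.0, -0.0, 8.12]
[-3.8, 1.28, -0.27] [0.0, -0.0, 8.12]
[-3.58, 1.8, -0.27] [0.0, -0.0, 8.12]
[-3.29, 2.29, -0.27] [0.0, -0.0, 8.12]
[-2.94, 2.73, -0.27] [0.0, -0.0, 8.12]
[-2.52, 3.12, -0.27] [0.0, -0.0, 8.12]
[-2.06, 3.44, -0.27] [0.0, -0.0, 8.12]
[-1.55, 3.7, -0.27] [0.0, -0.0, 8.12]
[-1.01, 3.88, -0.27] 0
[-1.01, 3.88, -0.27] 0
[-1.01, 3.88, -0.27] 0
[-1.01, 3.88, -0.27] 0
[-1.01, 3.88, -0.27] 0
[-1.01, 3.88, -0.27] 0
[-1.01, 3.88, -0.27] 0
[-1.01, 3.88, -0.27] 0
[-1.01, 3.88, -0.27] 0
[-1.01, 3.88, -0.27] 0
```

>>> drive_tool(
  motion=[
    [-2.8, -2.9, -0.3, 0, 0, 8.1, -1],
    [-3.2, -2.5, -0.3, 0, 0, 8.1, -1],
    [-3.5, -2.0, -0.3, 0, 0, 8.1, -1],
    [-3.7, -1.5, -0.3, 0, 0, 8.1, -1],
    [-3.9, -1.0, -0.3, 0, 0, 8.1, -1],
  ],
)

```text
clock: 1.5
tool_pos: [263.4, 451.3, 246.5]
tool_rot: [3.141, 0.0, 2.172]
wrist_force: [1.0, -0.5, -0.3]
grip_width: 0.144
```

>>> drive_tool(
  motion=[
    [-4.0, -0.4, -0.3, 0, 0, 8.1, -1],
    [-4.0, 0.2, -0.3, 0, 0, 8.1, -1],
    [-3.9, 0.7, -0.3, 0, 0, 8.1, -1],
    [-3.8, 1.3, -0.3, 0, 0, 8.1, -1],
    [-3.6, 1.8, -0.3, 0, 0, 8.1, -1],
  ],
)

```text
clock: 2.0
tool_pos: [361.0, 276.3, 261.7]
tool_rot: [3.141, -0.0, 1.466]
wrist_force: [0.9, 0.6, 1.1]
grip_width: -0.003
```

>>> drive_tool(
  motion=[
    [-3.3, 2.3, -0.3, 0, 0, 8.1, -1],
    [-2.9, 2.7, -0.3, 0, 0, 8.1, -1],
    [-2.5, 3.1, -0.3, 0, 0, 8.1, -1],
    [-2.1, 3.4, -0.3, 0, 0, 8.1, -1],
    [-1.6, 3.7, -0.3, 0, 0, 8.1, -1],
  ],
)

```text
clock: 2.5
tool_pos: [457.5, 101.0, 276.7]
tool_rot: [3.141, -0.001, 0.758]
wrist_force: [0.6, 0.5, 0.0]
grip_width: -0.001
```

>>> drive_tool(
  motion=[
    [-1, 3.9, -0.3, 0, 0, 0, -1],
    [-1, 3.9, -0.3, 0, 0, 0, -1],
    [-1, 3.9, -0.3, 0, 0, 0, -1],
    [-1, 3.9, -0.3, 0, 0, 0, -1],
    [-1, 3.9, -0.3, 0, 0, 0, -1],
  ],
)

```text
clock: 3.0
tool_pos: [556.4, -74.4, 291.5]
tool_rot: [3.141, -0.0, 0.764]
wrist_force: [0.0, 0.5, -0.6]
grip_width: -0.004
```

>>> drive_tool(
  motion=[
    [-1, 3.9, -0.3, 0, 0, 0, -1],
    [-1, 3.9, -0.3, 0, 0, 0, -1],
    [-1, 3.9, -0.3, 0, 0, 0, -1],
    [-1, 3.9, -0.3, 0, 0, 0, -1],
    [-0.6, 3.4, 0, 0, 0, 0, -1],
  ],
)

```text
clock: 3.5
tool_pos: [654.7, -244.0, 303.8]
tool_rot: [3.141, -0.0, 0.763]
wrist_force: [0.3, -0.2, 0.2]
grip_width: -0.002
```

Run:
```python
from h import *
s=ctrl.sense(); p=s["tool_pos"]; print(p,s["tool_rot"],p@N,p@C)
for n in ("wrist","scene","top"):
    pic,d=ctrl.snapshot(n); cv2.imwrite(f"pics/{n}1.png",pic)
    for l,z in(("press_spot",228),("door_corner",258),("door_hinge",258)):
        for t in ctrl.tip_of(n,l)[:1]:
            v,u=t["position"][0]*420,t["position"][1]*560; w=ray(n,(u,v),z); print(n,l,(round(u),round(v)),w.round(0),"n,c",round(w@N,1),round(w@C,1),t["confidence"],d[int(v),int(u)])
    for t in ctrl.cut_out(n,"door_front")[:1]:
        m=t["region"]&(d>0); ys,xs=np.nonzero(m)
        w=px2w(n,np.c_[xs,ys],d[m]); q=np.c_[w@N,w@C,w[:,2]]; print(n,len(w),np.percentile(q,[2,25,50,75,98],axis=0).round(0).tolist())
        k=abs(q[:,0]-np.median(q[:,0]))<6; print("slope",np.polyfit(q[k,1],q[k,0],1))
```

```text
[ 654.74039864 -243.96623028  303.76506478] [ 3.14062346e+00 -1.32153545e-04  7.63183026e-01] 306.996633912829 627.660400135408
wrist 23427 [[235.0, 403.0, 15.0], [237.0, 455.0, 115.0], [237.0, 510.0, 178.0], [237.0, 571.0, 223.0], [238.0, 668.0, 258.0]]
slope [1.15450147e-03 2.36249833e+02]
scene press_spot (129, 189) [ 610. -291.  228.] n,c 242.2 631.6 0.92 1028.5839
scene door_corner (101, 181) [ 621. -346.  258.] n,c 212.5 678.1 0.95 995.3719
scene door_hinge (211, 137) [ 437. -137.  258.] n,c 222.4 400.0 0.56 1457.4956
scene 6823 [[233.0, 410.0, 7.0], [236.0, 478.0, 78.0], [237.0, 547.0, 146.0], [238.0, 614.0, 205.0], [240.0, 675.0, 256.0]]
slope [2.87939011e-03 2.35117450e+02]
top 459 [[66.0, 433.0, 276.0], [83.0, 445.0, 315.0], [96.0, 458.0, 338.0], [110.0, 471.0, 341.0], [122.0, 487.0, 345.0]]
slope [-1.35243470e-02  1.02497205e+02]
```

View pics/wrist1.png

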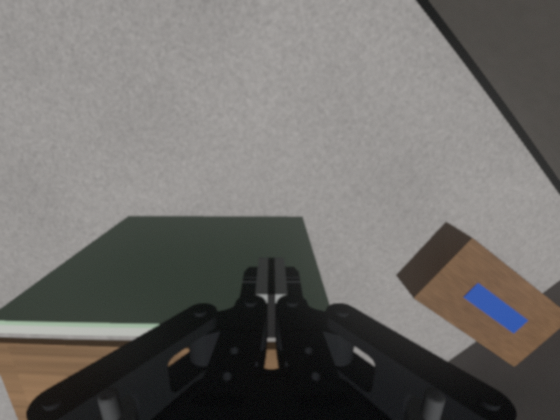

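>>> drive_tool(
  motion=[
    [0, 0, 4.5, 0, 0, 0, -1],
    [0, 0, 4.0, 0, 0, 0, -1],
    [-2, 0, 0, 0, 0, 0, -1],
    [-2, 0, 0, 0, 0, 0, -1],
    [-1, 0, 0, 0, 0, 0, -1],
  ],
)

```text
clock: 4.75
tool_pos: [617.4, -279.1, 221.4]
tool_rot: [3.137, -0.0, 0.762]
wrist_force: [-0.4, -0.6, 0.7]
grip_width: 0.001
```

>>> drive_tool(
  motion=[
    [-0.2, 0, 0, 0, 0, 0, -1],
    [-0.2, 0, 0, 0, 0, 0, -1],
    [-0.2, 0, 0, 0, 0, 0, -1],
    [0, 0, 0, 0, 0, 0, -1],
  ],
)

```text
clock: 5.15
tool_pos: [613.8, -280.5, 218.8]
tool_rot: [3.141, -0.0, 0.764]
wrist_force: [0.2, -0.7, -0.4]
grip_width: -0.001
```

>>> drive_tool(
  motion=[
    [-0.2, 0, 0, 0, 0, 0, -1],
    [-0.2, 0, 0, 0, 0, 0, -1],
    [0, 0, 0, 0, 0, 0, -1],
  ],
)

```text
clock: 5.45
tool_pos: [610.6, -283.3, 218.2]
tool_rot: [-3.141, 0.0, 0.764]
wrist_force: [0.1, -0.2, -0.6]
grip_width: 0.004
```

>>> drive_tool(
  motion=[
    [-0.2, 0, 0, 0, 0, 0, -1],
    [0, 0, 0, 0, 0, 0, -1],
  ],
)

```text
clock: 5.65
tool_pos: [609.4, -284.4, 218.2]
tool_rot: [-3.142, -0.001, 0.764]
wrist_force: [0.9, 1.1, -0.4]
grip_width: -0.002
```

>>> drive_tool(
  motion=[
    [-0.2, 0, 0, 0, 0, 0, -1],
    [0, 0, 0, 0, 0, 0, -1],
  ],
)

```text
clock: 5.85
tool_pos: [608.6, -285.3, 218.3]
tool_rot: [3.141, -0.002, 0.765]
wrist_force: [5.4, 1.5, -1.0]
grip_width: -0.0
```

>>> drive_tool(
  motion=[
    [-0.2, 0, 0, 0, 0, 0, -1],
    [0, 0, 0, 0, 0, 0, -1],
  ],
)

```text
clock: 6.05
tool_pos: [607.4, -286.5, 218.3]
tool_rot: [3.141, -0.003, 0.765]
wrist_force: [5.1, 4.4, -1.5]
grip_width: -0.001
```

>>> drive_tool(
  motion=[
    [-0.2, 0, 0, 0, 0, 0, -1],
    [0, 0, 0, 0, 0, 0, -1],
  ],
)

```text
clock: 6.25
tool_pos: [606.4, -287.5, 218.4]
tool_rot: [3.14, -0.004, 0.765]
wrist_force: [7.8, 4.9, -1.5]
grip_width: 0.001
```

>>> drive_tool(
  motion=[
    [-0.2, 0, 0, 0, 0, 0, -1],
    [0, 0, 0, 0, 0, 0, -1],
  ],
)

```text
clock: 6.45
tool_pos: [606.3, -287.7, 218.5]
tool_rot: [3.14, -0.008, 0.765]
wrist_force: [13.0, 7.3, -3.7]
grip_width: 0.005
```

>>> drive_tool(
  motion=[
    [-0.2, 0, 0, 0, 0, 0, -1],
    [0, 0, 0, 0, 0, 0, -1],
  ],
)

```text
clock: 6.65
tool_pos: [605.8, -288.2, 218.9]
tool_rot: [3.139, -0.01, 0.766]
wrist_force: [14.9, 11.2, -0.9]
grip_width: 0.002
```

>>> drive_tool(
  motion=[
    [5, 0, 0, 0, 0, 0, -1],
    [5, 0, 0, 0, 0, 0, -1],
    [3, 0, 0, 0, 0, 0, -1],
    [0, 0, -3, 0, 0, 0, -1],
    [0, 0, -4, 0, 0, 0, -1],
  ],
)

```text
clock: 7.15
tool_pos: [695.0, -200.1, 285.2]
tool_rot: [-3.135, 0.003, 0.766]
wrist_force: [0.4, -0.1, 0.0]
grip_width: -0.0
```

Run:
```python
from h import *
s=ctrl.sense(); p=s["tool_pos"]; print(p,s["tool_rot"],p@N,p@C,s["clock"])
for n in ("wrist","scene","top"):
    pic,d=ctrl.snapshot(n); cv2.imwrite(f"pics/{n}2.png",pic)
    for l,z in(("door_corner",258),("door_hinge",258)):
        for t in ctrl.tip_of(n,l)[:1]:
            v,u=t["position"][0]*420,t["position"][1]*560; w=ray(n,(u,v),z); print(n,l,(round(u),round(v)),w.round(0),"n,c",round(w@N,1),round(w@C,1),t["confidence"])
    for t in ctrl.cut_out(n,"door_front")[:1]:
        m=t["region"]&(d>0); ys,xs=np.nonzero(m)
        w=px2w(n,np.c_[xs,ys],d[m]); q=np.c_[w@N,w@C,w[:,2]]; print(n,len(w),np.percentile(q,[2,50,98],axis=0).round(0).tolist())
        f=np.polyfit(q[:,1],q[:,0],1); print("slope",f,"angle",np.arctan(f[0]))
```

```text
[ 695.04919247 -200.14195539  285.21086604] [-3.13519608  0.00329383  0.76608968] 366.4022400336731 623.6181369705223 7.15
wrist 18972 [[237.0, 404.0, 14.0], [257.0, 495.0, 156.0], [296.0, 665.0, 260.0]]
slope [  0.24889345 133.99944352] angle 0.24393693617079715
scene door_corner (114, 198) [ 661. -297.  258.] n,c 275.3 670.4 0.74
scene door_hinge (208, 136) [ 434. -145.  258.] n,c 215.3 403.8 0.66
scene 5721 [[237.0, 406.0, 8.0], [266.0, 532.0, 137.0], [297.0, 665.0, 253.0]]
slope [  0.23343801 141.78548057] angle 0.22933119818350484
```

View pics/wrist2.png

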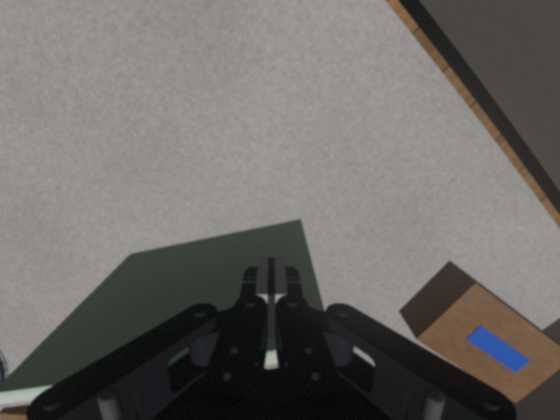

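>>> drive_tool(
  motion=[
    [0, 0, -3, 0, 0, 0, -1],
    [-4, 1.2, 0, 0, 0, 0, -1],
    [-4, 1.2, 0, 0, 0, 0, -1],
    [-3.8, 1.2, 0, 0, 0, 0, -1],
    [0, 0, 0, 0, 0, 0, -1],
  ],
)

```text
clock: 8.25
tool_pos: [633.3, -313.5, 318.0]
tool_rot: [-3.142, 0.001, 0.759]
wrist_force: [0.4, 0.4, 0.1]
grip_width: 0.001
```

Run:
```python
from h import *
s=ctrl.sense(); p=s["tool_pos"]; print(p,s["tool_rot"],p@N,p@C,s["clock"])
pic,d=ctrl.snapshot("wrist"); cv2.imwrite("pics/wrist3.png",pic)
for l in ("door_front","door_back","cupboard"):
  for t in ctrl.cut_out("wrist",l)[:1]:
    m=t["region"]&(d>0); ys,xs=np.nonzero(m)
    w=px2w("wrist",np.c_[xs,ys],d[m]); q=np.c_[w@N,w@C,w[:,2]]; print(l,t["confidence"],len(w),np.percentile(q,[2,50,98],axis=0).round(0).tolist())
```

```text
[ 633.30329815 -313.47764323  317.96093299] [-3.14151147e+00  1.42723328e-03  7.58702329e-01] 243.59821146056305 663.3258713723127 8.25
door_front 0.71 7446 [[242.0, 409.0, 19.0], [274.0, 554.0, 212.0], [299.0, 661.0, 259.0]]
door_back 0.96 1614 [[209.0, 457.0, 29.0], [265.0, 571.0, 259.0], [287.0, 663.0, 260.0]]
cupboard 0.77 45797 [[125.0, 412.0, 27.0], [202.0, 531.0, 258.0], [296.0, 665.0, 261.0]]
```

View pics/wrist3.png

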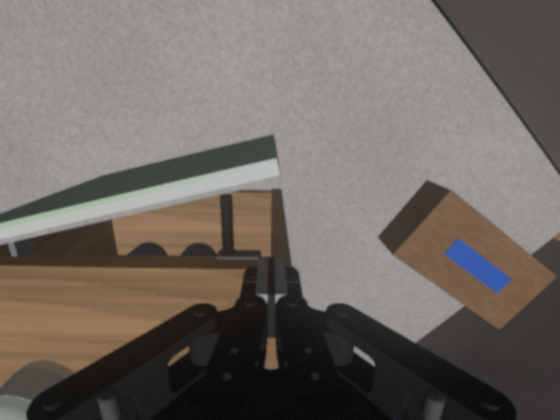

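>>> drive_tool(
  motion=[
    [0.5, 0, 2, 0, 0, 0, -1],
    [0, 0, 2, 0, 0, 0, -1],
    [0, 0, 2, 0, 0, 0, -1],
    [0, 0, 2, 0, 0, 0, -1],
    [0, 0, 0, 0, 0, 0, -1],
  ],
)

```text
clock: 8.95
tool_pos: [638.4, -303.4, 234.2]
tool_rot: [-3.135, 0.001, 0.766]
wrist_force: [-0.7, -0.1, -0.5]
grip_width: -0.001
```

```bash
cat > arc.py <<'E'
from h import *
import sys
s=ctrl.sense(); p=np.array(s["tool_pos"]); y=s["tool_rot"][2]
H=221*N+403*C
def tgt(f):
    r=252-10*f; h=11*abs(np.cos(f))+14.5*abs(np.sin(f))
    return H+(r*np.sin(f)-h*np.cos(f))*N+(r*np.cos(f)+h*np.sin(f))*C
a=[float(x) for x in sys.argv[1:]]
X=np.array([np.cos(y),np.sin(y),0]); Y=np.array([np.sin(y),-np.cos(y),0])
print(p@N,p@C,s["clock"])
for f in a:
    g=tgt(f); d=g-p; print(f,(d@X/10).round(1),(d@Y/10).round(1)); p=p+(d@X/10).round(1)*10*X+(d@Y/10).round(1)*10*Y
E
python3 arc.py .25 .32 .4 .48 .56 .64 .72 .80 .88 .96 1.04 1.12 1.2 1.28 1.36 1.44 1.5 1.55 1.6 1.64
```

```text
254.22601532553543 659.4989715350262 8.95
0.25 1.5 -1.1
0.32 1.6 -0.4
0.4 1.8 -0.7
0.48 1.8 -0.7
0.56 1.7 -0.9
0.64 1.6 -1.0
0.72 1.5 -1.2
0.8 1.5 -1.3
0.88 1.3 -1.4
0.96 1.3 -1.4
1.04 1.1 -1.6
1.12 1.0 -1.7
1.2 0.8 -1.8
1.28 0.7 -1.8
1.36 0.6 -1.9
1.44 0.4 -1.9
1.5 0.2 -1.5
1.55 0.1 -1.2
1.6 -0.0 -1.2
1.64 -0.0 -0.9
```

>>> drive_tool(
  motion=[
    [1.5, -0.5, 0, 0, 0, 0, -1],
    [1.6, -0.7, 0, 0, 0, 0, -1],
    [1.8, -0.8, 0, 0, 0, 0, -1],
    [1.8, -0.9, 0, 0, 0, 0, -1],
    [1.7, -0.9, 0, 0, 0, 0, -1],
  ],
)

```text
clock: 9.45
tool_pos: [674.5, -218.0, 239.1]
tool_rot: [3.141, -0.0, 0.765]
wrist_force: [-0.2, -0.4, -0.7]
grip_width: -0.001
```

>>> drive_tool(
  motion=[
    [1.6, -1.0, 0, 0, 0, 0, -1],
    [1.5, -1.2, 0, 0, 0, 0, -1],
    [1.5, -1.3, 0, 0, 0, 0, -1],
    [1.3, -1.4, 0, 0, 0, 0, -1],
  ],
)

```text
clock: 9.85
tool_pos: [682.3, -142.3, 238.2]
tool_rot: [-3.142, -0.0, 0.764]
wrist_force: [0.2, -1.0, -0.3]
grip_width: 0.002
```

```bash
python3 - <<'E'
from h import *
pic,d=ctrl.snapshot("scene"); cv2.imwrite("pics/scene4.png",pic)
s=ctrl.sense(); print(s["tool_pos"],s["tool_rot"],s["wrist_force"])
for n in("scene",):
    for t in ctrl.tip_of(n,"door_corner")[:1]:
            v,u=t["position"][0]*420,t["position"][1]*560; w=ray(n,(u,v),258); print((round(u),round(v)),w.round(0),"angle",np.arctan2(w@N-221,w@C-403),t["confidence"])
E
python3 arc.py .9 .96 1.04 1.12 1.2 1.28 1.36 1.44 1.5 1.55 1.6 1.64
```

```text
[ 682.22914936 -139.3489485   238.25819927] [-3.13991561e+00 -1.11787337e-03  7.66897505e-01] [0.80926515 2.43099565 0.65798267]
(179, 226) [ 710. -132.  258.] angle 0.8431390245078918 0.62
397.74945727498306 571.8868403584827 9.95
0.9 0.2 -0.4
0.96 1.0 -1.1
1.04 1.1 -1.6
1.12 1.0 -1.7
1.2 0.8 -1.7
1.28 0.7 -1.9
1.36 0.6 -1.8
1.44 0.4 -2.0
1.5 0.2 -1.4
1.55 0.1 -1.3
1.6 -0.0 -1.1
1.64 -0.0 -1.0
```

View pics/scene4.png

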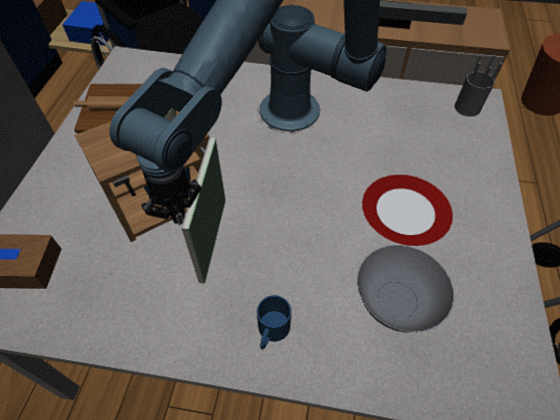

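>>> drive_tool(
  motion=[
    [0.9, -1.0, 0, 0, 0, 0, -1],
    [0.8, -1.2, 0, 0, 0, 0, -1],
    [0.8, -1.3, 0, 0, 0, 0, -1],
    [0.8, -1.3, 0, 0, 0, 0, -1],
    [0.7, -1.5, 0, 0, 0, 0, -1],
  ],
)

```text
clock: 10.45
tool_pos: [667.1, -69.7, 238.3]
tool_rot: [-3.142, 0.0, 0.764]
wrist_force: [0.1, -0.4, -0.5]
grip_width: -0.001
```

>>> drive_tool(
  motion=[
    [0.6, -1.5, 0, 0, 0, 0, -1],
    [0.6, -1.5, 0, 0, 0, 0, -1],
    [0.5, -1.5, 0, 0, 0, 0, -1],
    [0.4, -1.5, 0, 0, 0, 0, -1],
    [0.3, -1.5, 0, 0, 0, 0, -1],
  ],
)

```text
clock: 10.95
tool_pos: [632.3, 1.0, 238.3]
tool_rot: [3.141, -0.0, 0.764]
wrist_force: [0.1, -0.9, 0.1]
grip_width: -0.002
```

```bash
python3 arc.py 1.36 1.44 1.5 1.55 1.6 1.64; python3 -c "
from h import *;print(ctrl.sense()['wrist_force'])"
```

```text
459.31197210100623 434.5334564711208 10.95
1.36 -0.9 3.4
1.44 0.4 -1.9
1.5 0.2 -1.5
1.55 0.1 -1.2
1.6 0.0 -1.2
1.64 -0.0 -0.9
[ 0.06284582 -0.93469014  0.10718355]
```

>>> drive_tool(
  motion=[
    [0.1, -1.0, 0, 0, 0, 0, -1],
    [0, -1.0, 0, 0, 0, 0, -1],
    [0, -0.8, 0, 0, 0, 0, -1],
    [0, -0.5, 0, 0, 0, 0, -1],
    [0, 0, 0, 0, 0, 0, -1],
  ],
)

```text
clock: 11.45
tool_pos: [610.5, 24.6, 238.3]
tool_rot: [-3.141, 0.0, 0.764]
wrist_force: [0.8, -1.0, 0.9]
grip_width: 0.004
```

>>> drive_tool(
  motion=[
    [0, 2, 0, 0, 0, 0, -1],
    [0, 3, 0, 0, 0, 0, -1],
    [0, 0, -4, 0, 0, 0, -1],
    [0, 0, -5, 0, 0, 0, -1],
    [0, 3, -3, 0, 0, 0, -1],
  ],
)

```text
clock: 11.95
tool_pos: [666.6, -32.4, 363.3]
tool_rot: [3.138, -0.003, 0.766]
wrist_force: [1.1, -0.6, 1.3]
grip_width: -0.001
```

Run:
```python
from h import *
for n in("scene","top","wrist"):
    pic,d=ctrl.snapshot(n); cv2.imwrite(f"pics/{n}5.png",pic)
    for t in ctrl.tip_of(n,"door_corner")[:1]:
        v,u=t["position"][0]*420,t["position"][1]*560; w=ray(n,(u,v),258); print(n,(round(u),round(v)),w.round(0),"angle",np.arctan2(w@N-221,w@C-403),t["confidence"])
    for l in("door_front","door_back"):
      for t in ctrl.cut_out(n,l)[:1]:
        m=t["region"]&(d>0); ys,xs=np.nonzero(m)
        if len(xs)<50: continue
        w=px2w(n,np.c_[xs,ys],d[m]); a,b=w@N,w@C; f=np.polyfit(a,b,1); k=abs(b-np.polyval(f,a))<8; f=np.polyfit(a[k],b[k],1); print(n,l,t["confidence"],len(xs),"angle",np.pi/2-np.arctan(f[0]))
```

```text
scene (273, 208) [628.  58. 258.] angle 1.6173778585490626 0.74
scene door_back 0.64 2599 angle 1.6342259390807246
top (266, 190) [620.  58. 258.] angle 1.6374746844260468 0.82
top door_front 0.67 314 angle 1.6309650010761367
top door_back 0.35 497 angle 1.6367089609927385
wrist (153, 170) [625.  63. 258.] angle 1.638173587247549 0.65
wrist door_front 0.94 623 angle 1.6310619850518089
wrist door_back 0.88 9265 angle 1.634221731662539
```

View pics/top5.png

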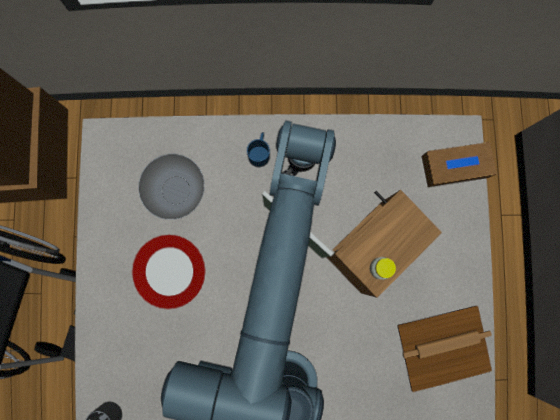

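The top view shows the door standing past square, its tip near pixel (266,192). The plunger is out at (382,197). The mug, bowl, plate and jar have not moved, and the gripper is clear of everything.

```bash
python3 -c "
from h import *
print(ctrl.sense()['wrist_force'],ctrl.sense()['clock']);print(ctrl.job_done())"
```

```text
[-0.14331653  0.75758111  0.55199466] 12.55
the job is handed in; nothing more can be done
None
```

The cupboard door is open, and I handed the job in at 12.6 s of the allowed 51 s. I got no verdict back.

- **Press and release:** I pressed the door with shut fingers at the press spot until it reached its stop, about 18 N. After I backed off, the catch sprang it ajar to about 0.24 rad.
- **Opening:** I put the fingers behind the free edge from above and swung the door round in an arc, then withdrew upwards.
- **Last checks:** All three cameras put the door at 1.62–1.64 rad, where 1.45 is needed. The top view shows the plunger out and the mug, bowl, plate and jar where they were. The wrist force was under 1 N, so the robot is touching nothing.

**Not measured directly:**
- **Finger contact:** the wrist force while swinging the door mostly stayed near its noise level. Contact beyond 0.6 rad is inferred from the door following the finger all the way, plus one 2.6 N reading at about 0.9 rad.
- **Bystanders:** I judged their positions from the picture and did not measure them again.

No check failed. One halfway corner reading (0.84 rad) disagreed slightly with the finger position (about 0.9 rad).

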